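# Release the toggle clamp and load the housing onto the sprung press pad

### The job

Flip the red handle of the toggle clamp over so that the clamp stands open, and lift the black housing out of the fixture. Set it down, without dropping it, right way up and flat inside the rim of the yellow sprung loading pad, then press it down with the pad and hold it there until the orange catch swings in and the pad stays down by itself; let go and leave the clamp open. Do not disturb the other things on the bench.

Things in the scene. Friction and masses are not known exactly. Their poses are not given: they have to be found in the camera images.
- fixture: Steel trimming fixture fixed to the bench, plate 200 x 110 x 12 mm with a nest for the housing and a toggle clamp. Origin on the bench under the nest's centre; x runs from nest to clamp, along the housing's length; z up. Plate spans x -65..135, y -55..55 mm. Clamp tower: two upright plates, x 66..110, |y| < 18, up to z = 80 mm.
- nest (a point): Centre of the nest floor that carries the housing's underside, 22 mm above the bench; axes as the fixture's. End stops (40 mm wide in y) at x = +-44.5..50.5 mm and four 7 mm pins at x = +-33, y = +-33.5 mm, all rising 12 mm above this floor, stand loosely round the housing; between the pins (|x| < 28 mm) both long sides are free for fingers.
- clamp_handle (a joint): Handle angle, rad: 0 = shut (upright, clamp arm on the housing), 1.3 = open (leaning 74 degrees over to the fixture's +x; the arm then stands upright at fixture x 55..90 mm, top at z = 140 mm). Over-centre: about 10 N towards +x on the grip starts it, the resistance fades to none at 0.65, beyond which it snaps open by itself and stays.
- clamp_hinge (a point): Pivot of the handle: fixture x 90, y 0, z 50 mm; it turns about the fixture's y axis.
- handle_grip (a point): Middle of the handle's red round grip (20 mm thick), on its axis 70 mm from the pivot, z = 120 mm when shut. The grip runs from 42 to 97 mm from the pivot (top at z = 147 mm). When shut, the clamp arm (14 mm wide) runs from the tower towards the nest at z 72..84 mm; its screw with an 18 mm rubber foot, at fixture x = 18 mm, reaches up to z = 93 mm.
- housing: Black moulded housing, 84 (x) x 56 (y) x 34 (z) mm, 135 to 245 g; a flat 64 x 44 x 4 mm cover on top, three brass terminals at each end. Origin at the centre of its underside; z up. The main body is 30 mm high with plain upright long sides 56 mm apart: grip it there. It starts in the nest, x along the fixture's x (within 0.02 rad), under the clamp arm.
- loader: Grey base plate 160 x 110 x 12 mm of the loading pad, fixed to the bench. Origin on the bench under the pad's centre; x is the pad's long axis; z up. The orange catch stands at its +x end (x 50..75, |y| < 11, up to z = 55 mm).
- pad_floor (a point): Centre of the yellow pad's upper face (moves with the pad): 58 mm above the bench when up. Axes as the loader's. The pad is 104 x 76 mm with a rim 4 mm wide and 5 mm high; inside the rim it is 96 (x) x 68 (y) mm, so the housing lies in it lengthwise with 6 mm to spare on every side; either end may lead.
- pad (a joint): How far the pad is pushed down, m: 0 = up, bottom stop 0.0235, held by the catch at 0.020. Damped spring: it carries the housing without sinking and needs about 16 N of pressing on the housing, more if pushed fast. Push it to at least 0.021 and hold about a second, because the catch is slow.
- catch (a joint): Orange catch, rad: 0 = at rest or hooked over the pad's lip; up to 0.25 (outward) while the lip pushes past it; it swings back in about half a second.
- screwdriver: Yellow screwdriver lying between fixture and loader, about 200 mm; leave alone. Origin about mid-length.
- oil_bottle: White oil bottle with red cap, 48 mm across, 120 mm high, near the far edge; leave alone.
- wrench: Steel wrench lying on the left; leave alone.
- brush: Brush lying on the right; leave alone.
- gauge: Brass gauge block 50 x 30 x 20 mm lying near the robot; leave alone.
- spare_a: Finished housing with grey cover on the black rubber mat on the right; leave alone.
- spare_b: Another finished housing with grey cover on the same mat; leave alone.
Mind the look-alikes: they are no part of the job. Leave any brown or pink look-alike of the fixture alone.

How it is judged:
By the outcome, as a careful person would: the job done as asked, in the order asked, and still so for the second after the job is handed in, with the robot touching nothing.
It also fails if it takes over 72 s, if anything falls off the work surface, if the arm or the gripper's body presses on something with over 40 N, if the wrist force passes 120 N, or if a joint passes its speed limit or range.

### The arm

A 7-joint arm with a two-finger parallel gripper is mounted at the origin on the work surface. World frame = base frame: x ahead of the robot, y to its left, z up, the work surface at z = 0. Lengths are in m, angles in rad, forces in N, time in s.
With the tool pointing down it reaches from about 0.4 to 0.85 m from the base axis. Payload 4.5 kg.
Tool frame: the origin (TCP) lies between the finger pads; the fingertips stand 19 mm ahead of it and the grasp point (between the pads) is the TCP (r.tips_ahead is the distance from the TCP to the fingertips, in m); z points along the fingers, y is the line along which they close (so a half turn about z gives the same grasp; the last joint's range is limited). The gripper opens to 88 mm and grips with 3 to 60 N. Pads are 18 mm wide; open, the fingers measure 123 mm over their backs; the gripper's body (75 mm by 187 mm) begins 45 mm behind the grasp point.
Start: joints at [-1.307, 0.689, -0.195, 1.565, 0.157, 0.902, -0.215], TCP at [0.142, 0.609, 0.258] pointing down, gripper open.
Joint ranges: [-3.01, 3.01], [-0.46, 2.08], [-1.47, 1.51], [0.13, 2.56], [-1, 4.14], [0.04, 2.09], [-2.66, 2.66]. Speed limits (rad/s): [2.57, 2.57, 3.14, 3.14, 3.14, 3.14, 3.14].

### API

Orientations are given as a unit quaternion [x, y, z, w].
In Python, from plant import r, cams, models gives the robot as it stands. The module is installed in compiled form; this text tells all that it offers.
- The arm moves only by the tool jog_arm, never from a script. Its arguments are lists of equal length, an entry for each row: "turn": the turn, a rotation vector about the tool's x, y, z in rad, a list of three; "translation": the shift along the tool's x, y, z in m, a list of three; "grip": the closure, from 0 (fully open) to 1 (shut). In form: {"turn": [[ax, ay, az], ...], "translation": [[tx, ty, tz], ...], "grip": [grip, ...]}. A call has 1 to 20 rows; each row is the pose to reach, as a shift and turn from the pose commanded when the call began, along the tool's axes at that moment; what a row does not reach only later rows make up. A row lasts 1/8 s, in which the tool goes at most 62.5 mm and 10.7 degrees, less where a joint would pass 70% of its speed; a pose out of reach is approached as far as the arm can. A call with a gripper value outside its range is refused whole. The fingers move at their own pace and stop on an object; "force" is the grip in N (left out, the last holds). Time passes only in rows, so rows that repeat a pose let the fingers close. It gives the time, the measured TCP pose, the force, the opening and the grip force at its end, in the units of the state.
- r.get_state(): the state, without advancing time (a new reading comes with each control period).
- cams.snapshot(name): name is "scene" or "top"; returns the picture (384x512x3 uint8, red, green, blue); there is no depth.
- cams.camera_params(name): a dict with "fx", "fy", "cx", "cy" (pixels), "eye" and "orientation" of the camera in the world. Camera axes: x right, y up, looking along -z (the intrinsics and any distortion apply to the point x, -y, -z); pixel columns grow to the right and rows downward; lengths in m; the calibration is good to about 2 mm. A picture is of the moment at which its call begins. camera_params takes no time and is no camera call.
- r.finish_job(): hands the job in; it is judged then, once.
Trained networks look in the newest picture that a camera, given by its name, has taken for a name from the list of things; names that differ only in an ending like _2 or _b are one class to them, and where a whole thing is asked for, a point or a joint stands for the part that bears it (a point fixed in the world has none). Each returns a list of dicts, best first, with "p" (0 to 1); they miss things now and then, are a little off and sometimes report something else, mostly with a low value. They report only what shows in the picture. A call takes as long as a camera call. They do not tell look-alikes from the thing itself.
- models.find_in(camera, name): "position" ([x, y, z] in m, in world coordinates, good to about 4 mm: the middle of the surface that is visible of it).
- models.masks_of(camera, name): "pixels" (384x512 bool, what is visible of it).
- models.place_of(camera, name): "position" ([x, y, z] in m, in world coordinates, good to about 4 mm: a listed point, or the origin of a listed thing).
The state is a dict: "clock": time; "q": joint angles; "qd": joint speeds; "joint_torque": joint torques, N m; "tool_pos": TCP position; "eef_rot": TCP orientation; "contact_force": force on the tool from outside, world axes, zero at the start; "moment": the same for the moment, N m; "opening": opening from 0.0 (shut) to 1.0 (fully open); "finger_force": force on a finger pad.
Only numpy, scipy, OpenCV 4.12 (cv2) and the standard library are available. Lean on these libraries where they do the work, as an engineer would, in place of code of your own. Each camera call takes 0.05 s, during which the arm holds its last target. There are 200 camera calls.

## Working session

There is one attempt and no reset: what is moved stays moved. The work goes in short steps, Python scripts to look and compute and a tool call to move; the robot and the scene stay as the last step left them, time stands still between calls to the robot, and variables do not carry over. Pictures are saved under pics/ and viewed, at most 10 in all, crops included, and the job is handed in when it is done.

Besides the shell and the picture viewer there is one more tool, called after "Call:" as name(argument=value, ...) on one line, values as JSON. jog_arm: Moves the arm, as the interface text tells. Its arguments: {"type":"object","properties":{"turn":{"type":"array"},"translation":{"type":"array"},"grip":{"type":"array"},"force":{"type":"number"}},"required":["turn","translation","grip"]}

```bash
mkdir -p pics; cat > h.py <<'E'
from plant import r,cams,models
import numpy as np,cv2
from scipy.spatial.transform import Rotation as R
def snap(n,f=None):
    im=cams.snapshot(n)
    if f: cv2.imwrite('pics/'+f,im[:,:,::-1])
    return im
def proj(n,P):
    c=cams.camera_params(n);p=R.from_quat(c['orientation']).inv().apply(np.atleast_2d(P)-c['eye'])
    return np.c_[c['cx']+c['fx']*p[:,0]/-p[:,2],c['cy']+c['fy']*p[:,1]/p[:,2]]
def ray(n,u,v):
    c=cams.camera_params(n);d=R.from_quat(c['orientation']).apply([(u-c['cx'])/c['fx'],-(v-c['cy'])/c['fy'],-1]);return np.array(c['eye']),d
def atz(n,u,v,z):
    e,d=ray(n,u,v);return e+d*(z-e[2])/d[2]
E
python3 - <<'E'
from h import *
a=snap('scene');b=snap('top')
cv2.imwrite('pics/a.png',np.vstack([a,b])[:,:,::-1])
for n in('scene','top'):
    c=cams.camera_params(n);print({k:(np.round(v,3).tolist() if not isinstance(v,str) else v) for k,v in c.items()})
    for t in['fixture','nest','handle_grip','clamp_hinge','housing','loader','pad_floor','catch']:
        try:print(n,t,[(np.round(d['position'],3).tolist(),round(d['p'],2)) for d in models.place_of(n,t)][:4])
        except Exception as e:print(n,t,e)
s=r.get_state();print(s)
E
```

```text
{'fx': 352.759, 'fy': 352.759, 'cx': 255.597, 'cy': 193.87, 'eye': [0.858, 0.457, 0.83], 'orientation': [0.111, 0.312, 0.889, 0.317]}
scene fixture [([0.436, 0.189, -0.005], 0.94), ([0.19, -0.278, 0.001], 0.84), ([0.522, 0.203, 0.12], 0.68), ([0.165, 0.316, -0.001], 0.63)]
scene nest [([0.19, -0.284, 0.022], 0.73), ([0.432, 0.188, 0.023], 0.65)]
scene handle_grip [([0.52, 0.205, 0.116], 0.7), ([0.252, 0.319, 0.12], 0.67), ([0.28, -0.285, 0.121], 0.52)]
scene clamp_hinge [([0.253, 0.32, 0.05], 0.63), ([0.527, 0.202, 0.05], 0.58), ([0.283, -0.284, 0.045], 0.57)]
scene housing [([0.428, 0.18, 0.018], 0.56)]
scene loader [([0.478, -0.219, -0.006], 0.75), ([0.526, 0.201, 0.052], 0.65)]
scene pad_floor [([0.478, -0.218, 0.06], 0.76)]
scene catch it knows: brush, clamp_hinge, fixture, gauge, handle_grip, housing, loader, nest, oil_bottle, pad_floor, screwdriver, spare, wrench
{'fx': 486.86, 'fy': 486.86, 'cx': 252.192, 'cy': 186.696, 'eye': [0.213, -0.011, 1.736], 'orientation': [-0.056, 0.055, 0.708, -0.702]}
top fixture [([0.434, 0.184, -0.006], 0.8), ([0.165, 0.32, 0.002], 0.71), ([0.197
[... 756 characters left out ...]
,  0.68909389, -0.19462857,  1.56529101,  0.15728028,
        0.90247116, -0.21509689]), 'qd': array([ 4.89337080e-04,  3.91383835e-04, -1.00264145e-03, -1.62501954e-04,
       -5.26105881e-04,  5.76638119e-05,  1.46940310e-04]), 'joint_torque': array([-5.62516780e-04, -5.27437699e+01, -1.26707029e+00, -1.53731829e+01,
       -5.19055990e-02, -7.29499843e-04,  3.07871676e-05]), 'tool_pos': array([0.14232365, 0.60861424, 0.25774965]), 'eef_rot': array([ 1.14628686e-01,  9.93408406e-01,  6.06374449e-05, -1.91077153e-05]), 'contact_force': array([ 1.18010904, -0.36059617, -0.88032163]), 'moment': array([-0.00241346,  0.01946979, -0.0127401 ]), 'finger_force': 0.0, 'opening': 1.0012709325856295}
```

```bash
python3 -c "
import cv2;a=cv2.imread('pics/a.png');cv2.imwrite('pics/a1.png',cv2.resize(cv2.hconcat([a[:384],a[384:]]),(800,300)));cv2.imwrite('pics/a2.png',cv2.resize(a[:384],(800,600)));cv2.imwrite('pics/a3.png',cv2.resize(a[384:],(800,600)))"
```

```text
(no output)
```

View pics/a2.png

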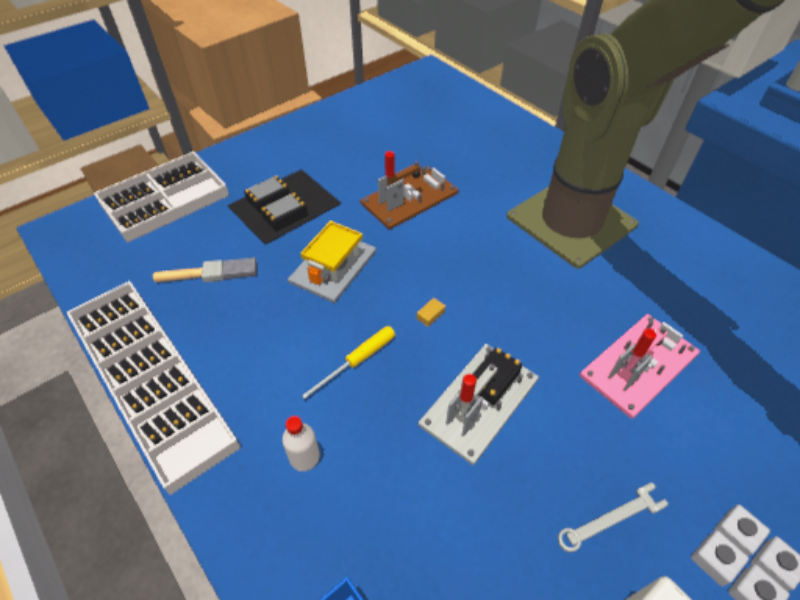

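View pics/a3.png

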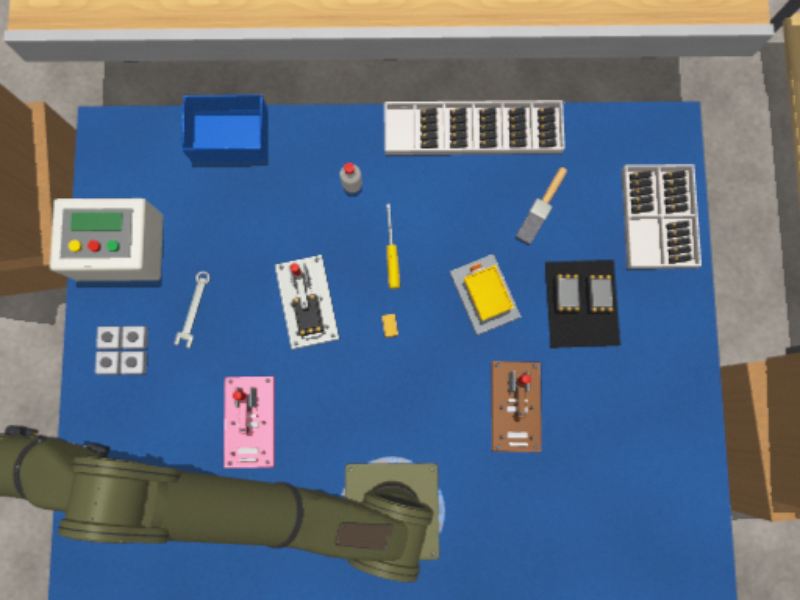

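The scene view shows the grey fixture with a black housing and red handle at (470,390). The pink (640,360) and brown (410,190) copies are empty. The loader's yellow pad is at (332,245), with its orange catch at (315,272). In the top view the fixture is at (307,300), the loader at (487,292) and its catch at (476,268). 

The housing could be mistaken for the grey-covered spares (268,200) or the tray parts. The fixture could be mistaken for the pink and brown copies. I choose the grey one holding the black housing.

```bash
python3 - <<'E'
from h import *
a=cv2.imread('pics/a.png');S,T=a[:384],a[384:]
for n,im in(('scene',S),('top',T)):
    hsv=cv2.cvtColor(im,cv2.COLOR_BGR2HSV)
    def near(m,p,rad):
        c=proj(n,p)[0];k=np.zeros(m.shape,np.uint8);cv2.circle(k,tuple(int(x) for x in c),rad,255,-1);return cv2.bitwise_and(m,k)
    pad=near(cv2.inRange(hsv,(22,150,100),(35,255,255)),[.477,-.22,.06],40)
    plate=near(cv2.inRange(hsv,(0,0,110),(180,70,255)),[.465,.192,.012],75 if n=='scene' else 50)
    blk=near(cv2.inRange(hsv,(0,0,0),(180,255,55)),[.43,.184,.05],40 if n=='scene' else 32)
    for nm,m,z in(('pad',pad,.062),('plate',plate,.012),('housing',blk,.053)):
        k,lab,st,_=cv2.connectedComponentsWithStats(m)
        if k<2: print(nm,'none');continue
        pts=np.argwhere(lab==1+st[1:,4].argmax())[:,::-1]
        W=np.array([atz(n,u,v,z)[:2] for u,v in pts]).astype(np.float32)
        q=cv2.minAreaRect(W*1000);b=cv2.boxPoints(q)
        e=max([b[1]-b[0],b[2]-b[1]],key=np.linalg.norm)
        print(n,nm,np.round(q[0],1),np.round(q[1],1),'yaw',round(np.arctan(e[1]/e[0]),3),len(pts))
c1=cv2.resize(T[150:240,165:340],None,fx=4.5,fy=4.5,interpolation=cv2.INTER_CUBIC)
cv2.imwrite('pics/crop.png',c1)
c2=cv2.resize(S[200:310,250:370],None,fx=5,fy=5,interpolation=cv2.INTER_CUBIC);cv2.imwrite('pics/crop2.png',c2)
E
```

```text
scene pad [ 479.4 -214.4] [110.2  83.2] yaw 0.351 690
scene plate [470.3 193.8] [203.  111.3] yaw 0.208 2021Traceback (most recent call last):
  File "<stdin>", line 14, in <module>
  File "h.py", line 14, in atz
    e,d=ray(n,u,v);return e+d*(z-e[2])/d[2]
        ~~~^^^^^^^
  File "h.py", line 12, in ray
    c=cams.camera_params(n);d=R.from_quat(c['orientation']).apply([(u-c['cx'])/c['fx'],-(v-c['cy'])/c['fy'],-1]);return np.array(c['eye']),d
ValueError: time passes only in moves, steps and waits
```

```bash
sed -i 's/^import numpy/from functools import lru_cache\nCP=lru_cache(None)(cams.camera_params)\nimport numpy/; s/cams.camera_params(n)/CP(n)/' h.py; cat > m.py <<'E'
from h import *
a=cv2.imread('pics/a.png');S,T=a[:384],a[384:]
for n,im in(('scene',S),('top',T)):
    hsv=cv2.cvtColor(im,cv2.COLOR_BGR2HSV)
    def near(m,p,rad):
        c=proj(n,p)[0];k=np.zeros(m.shape,np.uint8);cv2.circle(k,tuple(int(x) for x in c),rad,255,-1);return cv2.bitwise_and(m,k)
    pad=near(cv2.inRange(hsv,(22,150,100),(35,255,255)),[.477,-.22,.06],40)
    plate=near(cv2.inRange(hsv,(0,0,110),(180,70,255)),[.465,.192,.012],75 if n=='scene' else 50)
    blk=near(cv2.inRange(hsv,(0,0,0),(180,255,75)),[.43,.184,.05],30 if n=='scene' else 20)
    for nm,m,z in(('pad',pad,.062),('plate',plate,.012),('housing',blk,.053)):
        k,lab,st,_=cv2.connectedComponentsWithStats(m)
        if k<2: print(nm,'none');continue
        pts=np.argwhere(lab==1+st[1:,4].argmax())[:,::-1]
        W=np.array([atz(n,u,v,z)[:2] for u,v in pts]).astype(np.float32)
        q=cv2.minAreaRect(W*1000);b=cv2.boxPoints(q)
        e=max([b[1]-b[0],b[2]-b[1]],key=np.linalg.norm)
        print(n,nm,np.round(q[0],1),np.round(q[1],1),'yaw',round(np.arctan(e[1]/e[0]),3),len(pts))
c1=cv2.resize(T[150:240,165:340],None,fx=4.5,fy=4.5,interpolation=cv2.INTER_CUBIC)
cv2.imwrite('pics/crop.png',c1)
E
python3 m.py
```

```text
scene pad [ 479.4 -214.4] [110.2  83.2] yaw 0.351 690
scene plate [470.3 193.8] [203.  111.3] yaw 0.208 2021
scene housing [441.2 189.4] [93.2 61. ] yaw 0.197 496
top pad [ 477.2 -218.4] [105.7  76.6] yaw 0.381 656
top plate [467.3 192.2] [201.7 111.3] yaw 0.208 1282
top housing [429.2 184.2] [82.5 56. ] yaw 0.213 173
```

View pics/crop.png

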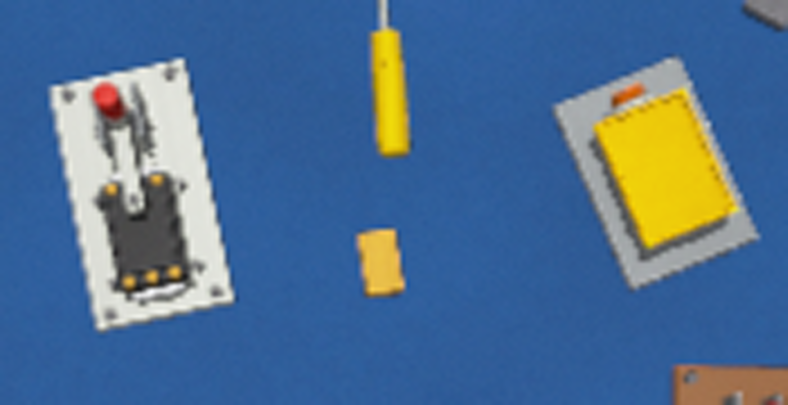

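The housing is in the grey fixture at crop (145,230), with the handle shut at (108,100). The pad is at (665,170), with the catch at its far end (628,93). I take the fixture origin as about (0.4345, 0.186), yaw 0.208, and the pad as about (0.4775, -0.219), yaw about 0.375. Both sizes match the text. Next I move in front of the handle with the fingers closed.

Call:
jog_arm(turn=[[0,0,2.703],[0,0,2.703],[0,0,2.703],[0,0,2.703],[0,0,2.703],[0,0,2.703],[0,0,2.703],[0,0,2.703],[0,0,2.703],[0,0,2.703],[0,0,2.703],[0,0,2.703],[0,0,2.703],[0,0,2.703],[0,0,2.703],[0,0,2.703],[0,0,2.703],[0,0,2.703]], translation=[[-0.435,-0.319,0.02],[-0.435,-0.319,0.02],[-0.435,-0.319,0.02],[-0.435,-0.319,0.02],[-0.435,-0.319,0.02],[-0.435,-0.319,0.02],[-0.435,-0.319,0.02],[-0.435,-0.319,0.02],[-0.435,-0.319,0.02],[-0.435,-0.319,0.02],[-0.435,-0.319,0.02],[-0.435,-0.319,0.02],[-0.435,-0.319,0.02],[-0.435,-0.319,0.02],[-0.435,-0.319,0.02],[-0.435,-0.319,0.02],[-0.435,-0.319,0.02],[-0.435,-0.319,0.02]], grip=[1,1,1,1,1,1,1,1,1,1,1,1,1,1,1,1,1,1])

```text
clock: 3.05
tool_pos: [0.4933, 0.1989, 0.2378]
eef_rot: [0.995, 0.105, 0.0, -0.0]
contact_force: [-0.2, -0.0, -0.8]
opening: 0.007
finger_force: 0.0
```

Call:
jog_arm(turn=[[0,0,0],[0,0,0],[0,0,0],[0,0,0],[0,0,0],[0,0,0],[0,0,0],[0,0,0],[0,0,0],[0,0,0],[0,0,0],[0,0,0],[0,0,0],[0,0,0],[0,0,0],[0,0,0],[0,0,0]], translation=[[0,0,0.055],[0,0,0.107],[0,0,0.107],[0.006,0,0.107],[0.012,0,0.107],[0.018,0,0.107],[0.024,0,0.107],[0.03,0,0.107],[0.036,0,0.107],[0.042,0,0.107],[0.048,0,0.107],[0.054,0,0.107],[0.06,0,0.107],[0.066,0,0.107],[0.072,0,0.107],[0.072,0,0.107],[0.072,0,0.107]], grip=[1,1,1,1,1,1,1,1,1,1,1,1,1,1,1,1,1])

```text
clock: 5.18
tool_pos: [0.5636, 0.2138, 0.1306]
eef_rot: [0.995, 0.104, -0.0, -0.0]
contact_force: [0.6, -0.3, 0.2]
opening: 0.008
finger_force: 0.0
```

Call:
jog_arm(turn=[[0,0,0],[0,0,0],[0,0,0],[0,0,0],[0,0,0],[0,0,0],[0,0,0],[0,0,0]], translation=[[0,0,-0.06],[0,0,-0.12],[-0.05,0,-0.13],[-0.1,0,-0.13],[-0.14,0,-0.13],[-0.25,0,-0.13],[-0.25,0,-0.13],[-0.25,0,-0.13]], grip=[1,1,1,1,1,1,1,1])

```text
clock: 6.18
tool_pos: [0.3147, 0.1607, 0.2607]
eef_rot: [0.995, 0.105, -0.003, -0.0]
contact_force: [1.5, -1.0, 0.6]
opening: 0.007
finger_force: 0.0
```

```bash
python3 - <<'E'
from h import *
a=snap('scene');b=snap('top')
cv2.imwrite('pics/b.png',np.vstack([a,b])[:,:,::-1])
x=cv2.resize(a[180:310,240:400,::-1],None,fx=3.5,fy=3.5);y=cv2.resize(b[140:240,165:235,::-1],None,fx=4.55,fy=4.55)[:455]
cv2.imwrite('pics/b1.png',np.hstack([cv2.resize(x,(480,390)),cv2.resize(y,(273,390))]))
for n in('scene','top'):
  print([(np.round(d['position'],3).tolist(),round(d['p'],2)) for d in models.place_of(n,'housing')][:2])
E
```

```text
[([0.479, -0.222, -0.003], 0.72), ([0.432, 0.182, 0.02], 0.66)]
[([0.428, 0.186, 0.023], 0.52), ([0.477, -0.22, 0.052], 0.19)]
```

View pics/b1.png

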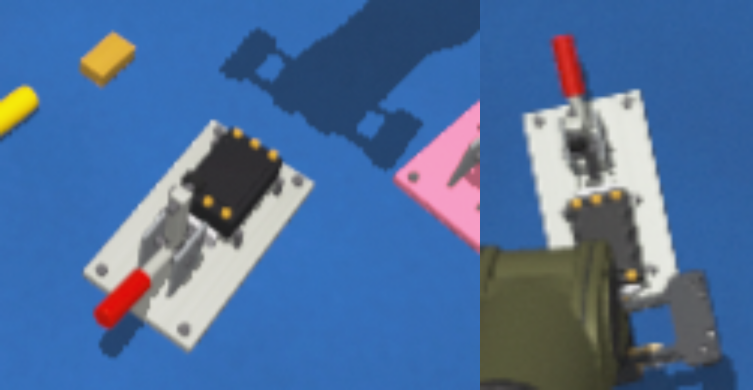

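The handle lies over to +x (crop (122,300)), the arm stands upright (178,215), and the housing (235,180) is free in the nest. I refine the housing and loader poses by fitting silhouettes.

```bash
cat > fit.py <<'E'
from h import *
from scipy.optimize import minimize
def box(x,y,yaw,L,W,z0,z1):
    return np.array([[x+np.cos(yaw)*a*L/2-np.sin(yaw)*b*W/2,y+np.sin(yaw)*a*L/2+np.cos(yaw)*b*W/2,z] for a in(1,-1) for b in(1,-1) for z in(z0,z1)])
def hull(n,P,shape,s=4):
    m=np.zeros((shape[0]*s,shape[1]*s),np.uint8);h=cv2.convexHull(((proj(n,P)+.5)*s-.5).astype(np.float32))
    cv2.fillConvexPoly(m,np.round(h).astype(int),1);return cv2.resize(m.astype(np.float32),shape[::-1],interpolation=cv2.INTER_AREA)
def fit(obs,f0,mk,step=(.004,.004,.03)):
    # obs: list (cam, mask float); mk(p)->list of boxes hull points
    def c(p):
        t=0
        for n,m in obs: t+=np.abs(hull(n,mk(p),m.shape)-m).sum()/m.sum()
        return t
    b=None
    s0=np.vstack([f0]+[np.array(f0)+np.eye(len(f0))[i]*step[i] for i in range(len(f0))])
    r=minimize(c,f0,method='Nelder-Mead',options=dict(initial_simplex=s0,xatol=1e-4,fatol=1e-4));return np.round(r.x,4),round(r.fun,3)
def closed(im,lo,hi,n,c,rad):
    hsv=cv2.cvtColor(im,cv2.COLOR_BGR2HSV);m=cv2.inRange(hsv,lo,hi);k=np.zeros_like(m);cv2.circle(k,tuple(int(v) for v in proj(n,c)[0]),rad,255,-1)
    m&=k;kk,l,st,_=cv2.connectedComponentsWithStats(m);m=(l==1+st[1:,4].argmax()).astype(np.uint8)
    cs,_=cv2.findContours(m,0,2);o=np.zeros_like(m);cv2.fillConvexPoly(o,cv2.convexHull(np.vstack(cs)),1);return o.astype(np.float32)
E
python3 - <<'E'
from fit import *
a=cv2.imread('pics/b.png');S,T=a[:384],a[384:]
m=closed(S,(0,0,0),(180,255,75),'scene',[.43,.184,.045],32)
print('housing',fit([('scene',m)],[.4345,.186,.208],lambda p:box(*p,.084,.056,.026,.052)))
mm={n:closed(im,(22,150,60),(35,255,255),n,[.4775,-.219,.06],35) for n,im in(('scene',S),('top',T))}
for o in(['scene'],['top'],['scene','top']): print('pad',o,fit([(n,mm[n]) for n in o],[.4775,-.219,.375],lambda p:box(*p,.104,.076,.050,.063)))
print('pad z',fit([(n,mm[n]) for n in mm],[.4775,-.219,.375,.063],lambda p:box(*p[:3],.104,.076,p[3]-.013,p[3]),(.004,.004,.03,.005)))
print(m.sum(),{n:v.sum() for n,v in mm.items()})
E
```

```text
housing (array([0.4345, 0.1858, 0.2055]), np.float64(0.107))
pad ['scene'] (array([ 0.477 , -0.219 ,  0.3658]), np.float64(0.039))
pad ['top'] (array([ 0.4777, -0.2192,  0.3838]), np.float64(0.042))
pad ['scene', 'top'] (array([ 0.4775, -0.2193,  0.3722]), np.float64(0.084))
pad z (array([ 0.4774, -0.2192,  0.3757,  0.063 ]), np.float64(0.084))
724.0 {'scene': np.float32(726.0), 'top': np.float32(695.0)}
```

Call:
jog_arm(turn=[[0,0,0],[0,0,0],[0,0,0],[0,0,0],[0,0,0],[0,0,0],[0,0,0],[0,0,0],[0,0,0],[0,0,0],[0,0,0],[0,0,0]], translation=[[0.06,0,0],[0.122,0,0],[0.122,0,0],[0.122,0,0.05],[0.122,0,0.1],[0.122,0,0.13],[0.122,0,0.15],[0.122,0,0.17],[0.122,0,0.19],[0.122,0,0.205],[0.122,0,0.215],[0.122,0,0.215]], grip=[0,0,0,0,0,0,0,0,0,0,0,0])

```text
clock: 7.88
tool_pos: [0.4382, 0.1871, 0.0452]
eef_rot: [0.995, 0.104, -0.001, 0.0]
contact_force: [-0.4, -0.1, 0.6]
opening: 1.005
finger_force: 0.0
```

Call:
jog_arm(turn=[[0,0,0],[0,0,0],[0,0,0],[0,0,0],[0,0,0],[0,0,0],[0,0,0],[0,0,0]], translation=[[0,0,0],[0,0,0],[0,0,0],[0,0,0],[0,0,0],[0,0,0],[0,0,0],[0,0,0]], grip=[0.3,0.5,1,1,1,1,1,1], force=35)

```text
clock: 8.88
tool_pos: [0.4387, 0.1872, 0.046]
eef_rot: [0.995, 0.104, 0.0, -0.0]
contact_force: [1.5, -0.9, 6.4]
opening: 0.63
finger_force: 35.0
```

Call:
jog_arm(turn=[[0,0,0],[0,0,0],[0,0,0],[0,0,0],[0,0,0],[0,0,0],[0,0,0],[0,0,0]], translation=[[0,0,-0.005],[0,0,-0.015],[0,0,-0.03],[0,0,-0.055],[0,0,-0.09],[0,0,-0.12],[0,0,-0.12],[0,0,-0.12]], grip=[1,1,1,1,1,1,1,1])

```text
clock: 9.88
tool_pos: [0.4378, 0.1875, 0.1653]
eef_rot: [0.995, 0.104, -0.001, -0.0]
contact_force: [-0.1, 0.1, -2.5]
opening: 0.634
finger_force: 35.0
```

```bash
python3 - <<'E'
from fit import *
S=snap('scene');s=r.get_state();print(s['tool_pos'],s['contact_force'],s['moment'],s['opening'])
c=proj('scene',s['tool_pos'])[0].astype(int);print(c)
k=S[c[1]-65:c[1]+65,c[0]-80:c[0]+80,::-1];cv2.imwrite('pics/c.png',cv2.resize(k,(640,520)));cv2.imwrite('pics/cfull.png',S[:,:,::-1])
E
```

```text
[0.43767793 0.18732608 0.16493467] [ 0.02893294 -0.68478427 -1.96754568] [-0.01917011  0.08967107 -0.05196642] 0.6335056867531433
[322 213]
```

View pics/c.png

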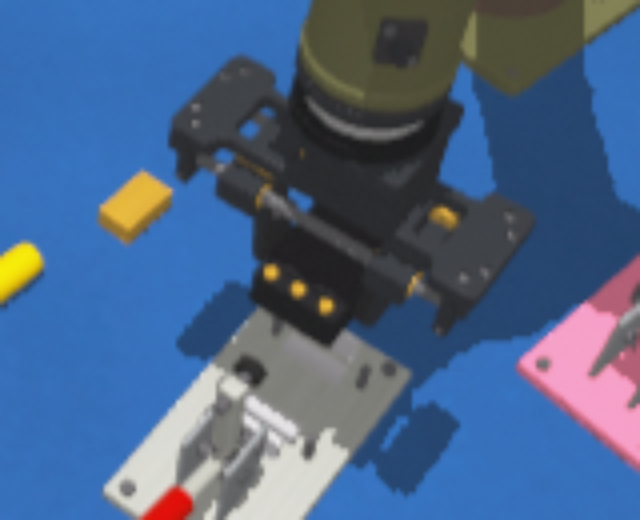

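The housing is held level between the fingers, with its terminals at crop (299,288), and the nest is empty. I now carry it over to the pad.

Call:
jog_arm(turn=[[0,0,0],[0,0,0],[0,0,-0.02],[0,0,-0.04],[0,0,-0.06],[0,0,-0.08],[0,0,-0.1],[0,0,-0.12],[0,0,-0.14],[0,0,-0.165],[0,0,-0.165],[0,0,-0.165],[0,0,-0.165],[0,0,-0.165],[0,0,-0.165],[0,0,-0.165]], translation=[[-0.002,0.015,0],[-0.005,0.045,0],[-0.008,0.08,0],[-0.012,0.12,0],[-0.016,0.16,0],[-0.02,0.2,0],[-0.024,0.24,0],[-0.028,0.28,0],[-0.033,0.32,0],[-0.037,0.36,0],[-0.04,0.385,0],[-0.041,0.398,0],[-0.041,0.405,0],[-0.041,0.405,0],[-0.041,0.405,0],[-0.041,0.405,0]], grip=[1,1,1,1,1,1,1,1,1,1,1,1,1,1,1,1])

```text
clock: 11.92
tool_pos: [0.4824, -0.2164, 0.1656]
eef_rot: [0.982, 0.187, -0.0, -0.0]
contact_force: [-1.0, -0.1, -0.7]
opening: 0.633
finger_force: 35.0
```

```bash
python3 - <<'E'
from fit import *
S=snap('scene');s=r.get_state();print(s['tool_pos'],s['eef_rot'],s['opening'],s['q'])
c=proj('scene',[.4775,-.219,.09])[0].astype(int);print(c)
k=S[c[1]-50:c[1]+50,c[0]-60:c[0]+60,::-1].copy();k=cv2.resize(k,None,fx=5,fy=5,interpolation=cv2.INTER_CUBIC)
t=s['tool_pos'];yaw=.373;P=box(t[0]-.0037,t[1]-.0015,yaw,.084,.056,t[2]-.024,t[2]+.006);
for p in proj('scene',P): cv2.circle(k,tuple(((p-c+[60,50]+.5)*5).astype(int)),3,(0,255,0),-1)
cv2.imwrite('pics/d.png',k)
E
```

```text
[ 0.48238494 -0.21658809  0.16569411] [ 9.82468663e-01  1.86427623e-01 -2.94940171e-05 -2.58954981e-04] 0.6363828180884932 [ 0.1773055   0.72304106  0.26329116  1.9555836  -0.36227389  0.5086903
 -0.49930258]
[211 148]
```

View pics/d.png

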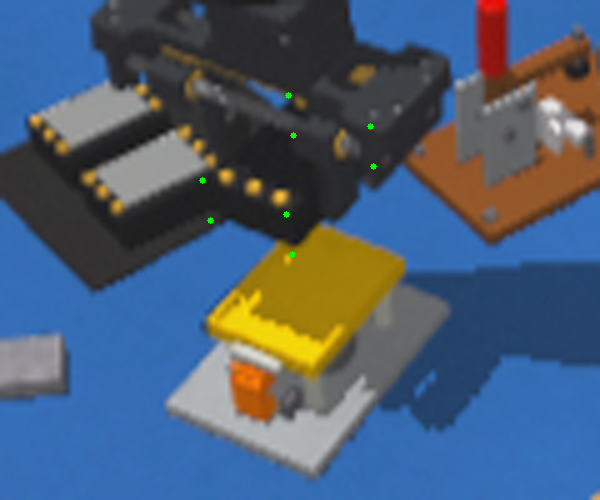

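Expected corners (green) lie close to the held housing, but its near lower corner looks off: (298,243) seen against (292,254) predicted. One enhanced close-up should settle this.

```bash
python3 - <<'E'
from fit import *
S=snap('scene');s=r.get_state()
x0,y0,w,h=180,120,60,50;f=12
k=S[y0:y0+h,x0:x0+w,::-1].astype(float);k=np.clip((k/255)**.45*255,0,255).astype(np.uint8);k=cv2.resize(k,None,fx=f,fy=f,interpolation=cv2.INTER_CUBIC)
t=s['tool_pos'];P=box(t[0]-.0037,t[1]-.0015,.373,.084,.056,t[2]-.024,t[2]+.006)
pp=((proj('scene',P)-[x0,y0]+.5)*f).astype(int)
for i,j in((0,1),(0,2),(2,3),(1,3),(2,6),(0,4)): cv2.line(k,tuple(map(int,pp[i])),tuple(map(int,pp[j])),(0,255,0),1)
cv2.imwrite('pics/e.png',k);np.save('s.npy',S)
E
```

```text
(no output)
```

View pics/e.png

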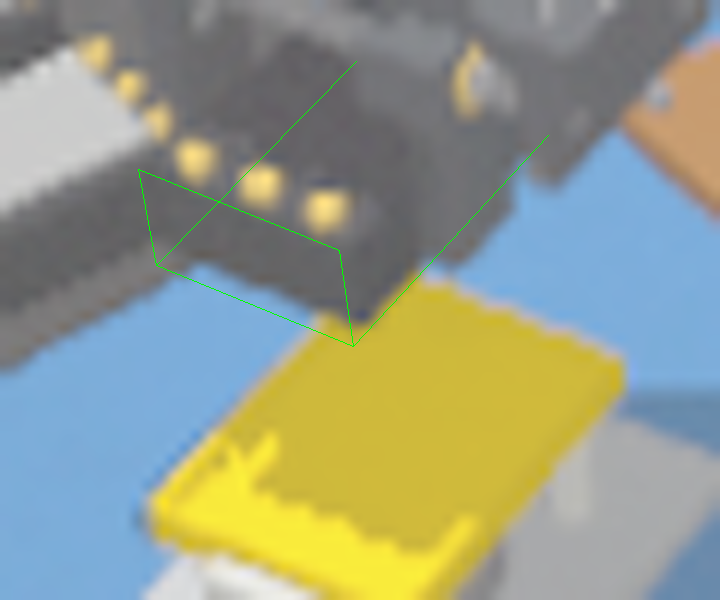

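```bash
python3 - <<'E'
from fit import *
a=cv2.imread('pics/b.png');S,T=a[:384],a[384:]
N=cv2.cvtColor(np.load('s.npy'),cv2.COLOR_RGB2BGR)
t=r.get_state()['tool_pos']
for nm,n,im,c,rad in(('scene',  'scene',S,[.4345,.186,.05],30),('top','top',T,[.4345,.186,.05],22),('now','scene',N,[.5165,-.204,.17],14)):
    hsv=cv2.cvtColor(im,cv2.COLOR_BGR2HSV);m=cv2.inRange(hsv,(12,90,110),(30,255,255));k=np.zeros_like(m);cv2.circle(k,tuple(int(v) for v in proj(n,c)[0]),rad,255,-1)
    kk,l,st,ce=cv2.connectedComponentsWithStats(m&k)
    z=.054 if nm!='now' else .054+t[2]-.046
    print(nm)
    for i in range(1,kk):
        if st[i,4]>1:print(st[i,4],np.round(ce[i],1),[np.round(atz(n,*ce[i],zz)[:2],4).tolist() for zz in(z-.003,z+.001)])
E
```

```text
scene
8 [318.9 224.1] [[0.3989, 0.1599], [0.4012, 0.1614]]
7 [324.1 227.7] [[0.3963, 0.1766], [0.3986, 0.178]]
8 [330.4 231.2] [[0.3917, 0.1945], [0.3941, 0.1959]]
11 [308.9 246.6] [[0.4673, 0.1919], [0.4694, 0.1933]]
12 [315.  250.5] [[0.4633, 0.2095], [0.4654, 0.2108]]
top
6 [199.  189.5] [[0.4728, 0.1766], [0.4722, 0.1761]]
6 [189.2 191.8] [[0.4648, 0.2109], [0.4642, 0.2104]]
7 [194.  190.7] [[0.4687, 0.194], [0.4681, 0.1935]]
7 [203.3 210. ] [[0.4006, 0.1609], [0.4001, 0.1605]]
now
4 [190.5 127. ] [[0.5137, -0.2544], [0.5158, -0.2501]]
4 [192.5 129.5] [[0.5151, -0.2419], [0.5172, -0.2376]]
8 [195.9 132.9] [[0.5155, -0.2241], [0.5176, -0.2199]]
8 [201.1 134.9] [[0.5088, -0.208], [0.5109, -0.204]]
8 [206.9 136.9] [[0.5011, -0.1912], [0.5032, -0.1873]]
11 [205.5 148.4] [[0.5293, -0.1561], [0.5313, -0.1524]]
```

Terminal triangulation puts the housing 6 mm behind the TCP along tool x. That is the same in the nest and now, so its centre is at (0.4767, -0.2184), within 1 mm of the pad centre. Lowering.

Call:
jog_arm(turn=[[0,0,0],[0,0,0],[0,0,0],[0,0,0],[0,0,0],[0,0,0],[0,0,0],[0,0,0]], translation=[[0,0,0.02],[0,0,0.04],[0,0,0.055],[0,0,0.065],[0,0,0.072],[0,0,0.077],[0,0,0.08],[0,0,0.08]], grip=[1,1,1,1,1,1,1,1])

```text
clock: 13.02
tool_pos: [0.4824, -0.2174, 0.0857]
eef_rot: [0.983, 0.186, 0.0, -0.0]
contact_force: [0.0, -0.0, -1.9]
opening: 0.631
finger_force: 35.0
```

Call:
jog_arm(turn=[[0,0,0],[0,0,0],[0,0,0],[0,0,0]], translation=[[0,0,0.001],[0,0,0.002],[0,0,0.003],[0,0,0.003]], grip=[1,1,1,1])

```text
clock: 13.52
tool_pos: [0.4823, -0.2174, 0.0826]
eef_rot: [0.983, 0.186, -0.0, -0.0]
contact_force: [-0.7, 0.0, -1.0]
opening: 0.63
finger_force: 35.0
```

Call:
jog_arm(turn=[[0,0,0],[0,0,0],[0,0,0]], translation=[[0,0,0.001],[0,0,0.001],[0,0,0.001]], grip=[1,1,1])

```text
clock: 13.9
tool_pos: [0.4823, -0.2174, 0.0819]
eef_rot: [0.983, 0.186, 0.0, -0.0]
contact_force: [-0.1, 0.9, 3.7]
opening: 0.631
finger_force: 37.6
```

```bash
python3 - <<'E'
from fit import *
S=snap('scene');s=r.get_state();print(s['tool_pos'],s['contact_force'])
x0,y0,w,h=180,115,60,50;f=12
k=S[y0:y0+h,x0:x0+w,::-1].astype(float);k=((k/255)**.45*255).astype(np.uint8);cv2.imwrite('pics/f.png',cv2.resize(k,None,fx=f,fy=f,interpolation=cv2.INTER_CUBIC))
E
```

```text
[ 0.48235478 -0.21742301  0.08191624] [-0.65281168  0.21893532  4.24959302]
```

View pics/f.png

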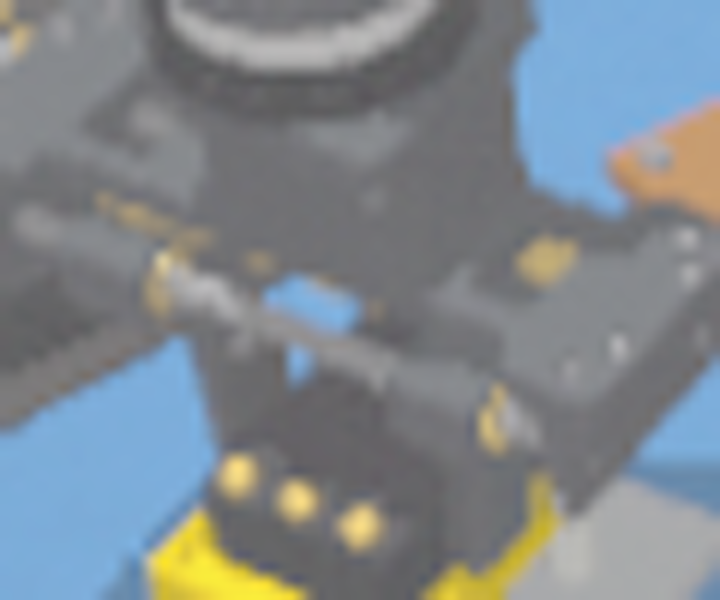

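The wrist shows contact (about 6 N of change in Fz), and the housing's end sits within the yellow rim (crop (300,530)). I release it, rise, and look.

Call:
jog_arm(turn=[[0,0,0],[0,0,0],[0,0,0],[0,0,0],[0,0,0],[0,0,0],[0,0,0],[0,0,0],[0,0,0],[0,0,0],[0,0,0]], translation=[[0,0,-0.0005],[0,0,-0.0005],[0,0,-0.0005],[0,0,-0.0005],[0,0,-0.0005],[0,0,-0.01],[0,0,-0.03],[0,0,-0.07],[0,0,-0.07],[-0.06,0,-0.1],[-0.12,0,-0.1]], grip=[0.33,0.3,0.2,0.1,0,0,0,0,0,0,0])

```text
clock: 15.32
tool_pos: [0.372, -0.2608, 0.1822]
eef_rot: [0.982, 0.187, 0.001, 0.001]
contact_force: [-1.1, -0.9, 0.0]
opening: 1.001
finger_force: 0.0
```

```bash
python3 - <<'E'
from fit import *
S=snap('scene');s=r.get_state();print(s['tool_pos'],s['contact_force'])
x0,y0,w,h=170,120,80,60;f=10
k=S[y0:y0+h,x0:x0+w,::-1].astype(float);k=((k/255)**.6*255).astype(np.uint8);cv2.imwrite('pics/g.png',cv2.resize(k,None,fx=f,fy=f,interpolation=cv2.INTER_CUBIC))
E
```

```text
[ 0.36071882 -0.26357099  0.18215814] [-7.24119269 -0.40934967 -0.82574099]
```

View pics/g.png

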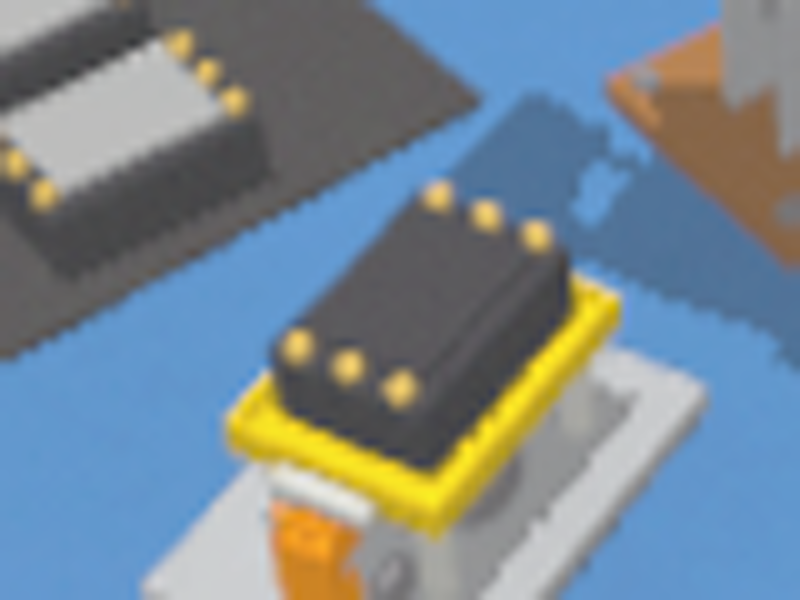

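The housing sits flat inside the rim with its terminals up, (350,365) and (487,215). Next I close the fingers and press on the centre of its cover.

Call:
jog_arm(turn=[[0,0,0],[0,0,0],[0,0,0],[0,0,0],[0,0,0],[0,0,0],[0,0,0],[0,0,0],[0,0,0]], translation=[[0,0,0],[0,0,0],[0.05,0,0],[0.1,0,0],[0.114,0,0],[0.114,0,0.03],[0.114,0,0.055],[0.114,0,0.06],[0.114,0,0.06]], grip=[1,1,1,1,1,1,1,1,1])

```text
clock: 16.5
tool_pos: [0.4782, -0.2189, 0.1216]
eef_rot: [0.983, 0.186, -0.0, -0.0]
contact_force: [0.1, 0.0, -0.3]
opening: 0.01
finger_force: 0.0
```

Call:
jog_arm(turn=[[0,0,0],[0,0,0],[0,0,0],[0,0,0],[0,0,0],[0,0,0],[0,0,0],[0,0,0],[0,0,0],[0,0,0],[0,0,0],[0,0,0],[0,0,0],[0,0,0],[0,0,0],[0,0,0]], translation=[[0,0,0.004],[0,0,0.007],[0,0,0.009],[0,0,0.011],[0,0,0.013],[0,0,0.015],[0,0,0.017],[0,0,0.019],[0,0,0.021],[0,0,0.023],[0,0,0.025],[0,0,0.027],[0,0,0.028],[0,0,0.029],[0,0,0.029],[0,0,0.029]], grip=[1,1,1,1,1,1,1,1,1,1,1,1,1,1,1,1])

```text
clock: 18.5
tool_pos: [0.4784, -0.2191, 0.0935]
eef_rot: [0.983, 0.186, 0.0, 0.0]
contact_force: [-1.4, 0.9, 9.9]
opening: 0.004
finger_force: 5.2
```

Call:
jog_arm(turn=[[0,0,0],[0,0,0],[0,0,0],[0,0,0],[0,0,0],[0,0,0]], translation=[[0,0,0.001],[0,0,0.002],[0,0,0.003],[0,0,0.004],[0,0,0.0045],[0,0,0.0045]], grip=[1,1,1,1,1,1])

```text
clock: 19.25
tool_pos: [0.4783, -0.219, 0.0894]
eef_rot: [0.983, 0.186, 0.001, 0.0]
contact_force: [-2.5, 2.2, 15.5]
opening: 0.008
finger_force: 7.7
```

Call:
jog_arm(turn=[[0,0,0],[0,0,0],[0,0,0],[0,0,0],[0,0,0],[0,0,0],[0,0,0],[0,0,0],[0,0,0],[0,0,0],[0,0,0],[0,0,0],[0,0,0],[0,0,0],[0,0,0],[0,0,0]], translation=[[0,0,0.0005],[0,0,0.001],[0,0,0.0013],[0,0,0.0013],[0,0,0.0013],[0,0,0.0013],[0,0,0.0013],[0,0,0.0013],[0,0,0.0013],[0,0,0.0013],[0,0,0.0013],[0,0,0.0013],[0,0,0.0013],[0,0,0.0013],[0,0,0.0013],[0,0,0.0013]], grip=[1,1,1,1,1,1,1,1,1,1,1,1,1,1,1,1])

```text
clock: 21.25
tool_pos: [0.4784, -0.2191, 0.0893]
eef_rot: [0.983, 0.186, 0.001, 0.0]
contact_force: [-4.0, 3.6, 27.6]
opening: 0.003
finger_force: 13.7
```

The force rises to 27.6 N with no further travel, so the pad is at its bottom stop, and it has been held there well over a second. I now ease off slowly and back away.

Call:
jog_arm(turn=[[0,0,0],[0,0,0],[0,0,0],[0,0,0],[0,0,0],[0,0,0],[0,0,0],[0,0,0],[0,0,0],[0,0,0],[0,0,0]], translation=[[0,0,-0.002],[0,0,-0.004],[0,0,-0.006],[0,0,-0.008],[0,0,-0.012],[0,0,-0.03],[0,0,-0.07],[0,0,-0.1],[-0.06,0,-0.11],[-0.1,0,-0.11],[-0.1,0,-0.11]], grip=[1,1,1,1,1,1,1,1,1,1,1])

```text
clock: 22.62
tool_pos: [0.3819, -0.2567, 0.1973]
eef_rot: [0.983, 0.183, -0.001, -0.0]
contact_force: [0.8, 0.4, -0.1]
opening: 0.008
finger_force: 0.0
```

```bash
python3 - <<'E'
from fit import *
S=snap('scene');s=r.get_state();print(s['tool_pos'],s['contact_force'])
x0,y0,w,h=160,110,240,180
k=S[y0:y0+h,x0:x0+w,::-1].astype(float);k=((k/255)**.7*255).astype(np.uint8);k=cv2.resize(k,(800,600),interpolation=cv2.INTER_CUBIC)
i=S[120:180,170:250,::-1];cv2.imwrite('pics/h.png',np.hstack([cv2.resize(i,(440,330),interpolation=cv2.INTER_CUBIC),cv2.resize(k,(360,330))]))
print([(np.round(d['position'],3).tolist(),round(d['p'],2)) for d in models.place_of('scene','housing')][:3])
print([(np.round(d['position'],3).tolist(),round(d['p'],2)) for d in models.place_of('scene','pad_floor')][:3])
E
```

```text
[ 0.38428078 -0.25603616  0.19711782] [ 1.05839455  0.70366918 -0.05881748]
[([0.474, -0.228, 0.036], 0.83)]
[([0.478, -0.218, 0.042], 0.67)]
```

View pics/h.png

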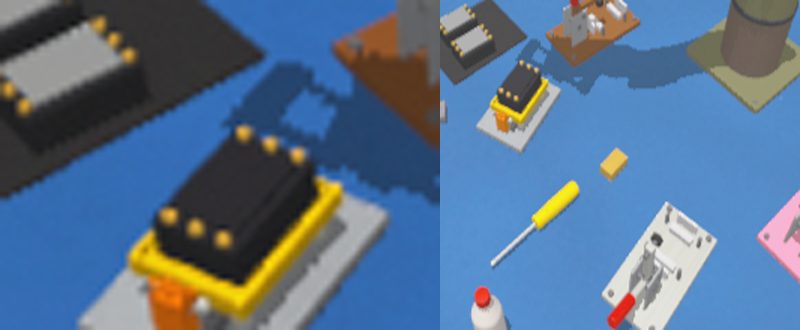

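The pad stays down (floor about 0.04 m), with the housing flat inside the rim. The catch is hooked at (175,295) and the clamp stands open at (625,310). Handing in.

```bash
python3 -c "
from plant import r
print(r.finish_job())"
```

```text
the job is handed in; nothing more can be done
None
```

The job is handed in: the clamp is open, the housing lies flat and right way up inside the pad's rim, and the catch holds the pad down with the robot clear. I saw nothing else on the bench disturbed, though no judging result came back.

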